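Seat the cuvettes and hold the photometer's ratchet lever at its fourth click

TASK

Press both black-capped cuvettes down in the photometer until each is fully home, then swing the ratchet lever forward exactly four clicks, without going on to a fifth. The lever springs back if let go, so finish while still holding it at the fourth click with the gripper; leave everything else on the table where it stands.

Things in the scene. Friction and masses are not known exactly. Their poses are not given: they have to be found in the camera images.
- photometer: white bench photometer, fixed, 160 (x) x 280 (y) x 60 mm. Origin: centre of its underside, on the table; the display front faces its -x, +y is its left. On top: three wells at x = +20, y = +110, +60, +10 mm (two cuvettes, and a flat square black blank plug 5 mm high, to be left alone), and the ratchet lever on a vertical pivot at x = +10, y = -80 mm
- cuvette_a_top (a point): centre of the flat top of the black round cap (22 mm across, 12 mm high) of a square glass cuvette in a well of the photometer. Cap top 78 mm above the table when fully home; starts 7 to 12 mm higher. Slides straight down only, against about 7 N of friction, stays where left, stops hard when home. Two of the three wells hold cuvettes; which two changes
- cuvette_b_top (a point): centre of the flat top of the black round cap (22 mm across, 12 mm high) of a square glass cuvette in a well of the photometer. Cap top 78 mm above the table when fully home; starts 7 to 12 mm higher. Slides straight down only, against about 7 N of friction, stays where left, stops hard when home. Two of the three wells hold cuvettes; which two changes
- cuvette_a (a joint): how far this cuvette has been pushed down (m): 0 is 12 mm proud, 0.012 is fully home
- cuvette_b (a joint): how far this cuvette has been pushed down (m): 0 is 12 mm proud, 0.012 is fully home
- lever_hinge (a point): point on the lever's vertical pivot axis, at the photometer's top face, 60 mm above the table. Felt at the post: leaving a notch takes 9 to 11 N, easing steadily to 3 to 4 N past the tooth, until the next notch is reached and it stiffens at once by some 6 N: one click. The return spring always overcomes the pawl: let go, the lever runs back to 0
- lever_grip (a point): centre of the lever's upright round black grip post, 16 mm in diameter, to be pinched from above or pushed; this point is 104 mm above the table. The post stands at the end of a flat arm, 100 mm from the pivot axis; its free part is from 79 mm (top of the arm) to 125 mm above the table. At rest it stands over the front right corner: x = -77, y = -130 mm in the photometer's frame
- lever (a joint): angle of the ratchet lever (rad): 0 is its rest stop, growing forward: counter-clockwise seen from above, the post going from the front of the photometer round to its right side, up to 1.5. A click is 0.24 rad, 24 mm at the post: the pawl sits in notches at 0.24 (first click), 0.48, 0.72, 0.96 (fourth), 1.2 and 1.44 and snaps over a tooth half-way between them
- flask: empty clear conical glass flask, 104 mm wide and 172 mm tall; loose, to be left alone; origin at the centre of its underside
- beaker: clear open glass beaker, 68 mm wide and 85 mm tall; loose, to be left alone; origin at the centre of its underside
- small_beaker: clear plastic measuring cup, 48 mm wide and 50 mm tall, standing behind the photometer's wells; loose, to be left alone; origin at the centre of its underside
- wash_bottle: white plastic bottle, 64 mm wide and 170 mm tall, standing behind the photometer; loose, to be left alone; origin at the centre of its underside
- amber_bottle: small amber bottle with black cap, 52 mm wide and 110 mm tall; loose, to be left alone; origin at the centre of its underside
- screw_cap: black screw cap, 28 mm wide and 16 mm tall, lying in front of the photometer; loose, to be left alone; origin at the centre of its underside
- spare_cuvette: spare glass cuvette lying on the table in front of the photometer, 12.5 x 45 x 12.5 mm (long along its y); loose, to be left alone; origin at the centre of its underside

How it is judged:
On the way, in this order (a step that is already met when the one before it is completed fails the run):
1. both cuvettes are pressed fully home (value of joint each of cuvette_a, cuvette_b above 0.0105 m), for 0.2 s.
2. the gripper holds the lever in its fourth notch (value of joint lever between 0.87 and 1.05 rad and contact force between the fingers and lever above 1 N), for 0.3 s.
At the end, for the whole second after the job is handed in: both cuvettes are within 1.5 mm of fully home, and the gripper's fingers touch the lever (more than 1 N) and hold it in its fourth notch, between 0.87 and 1.05 rad (0.09 rad either side of 0.96) (all of step 1 and all of step 2); the arm keeps its last pose, push and grip.
It fails at once if the lever is pushed on to a fifth click (value of joint lever above 1.12 rad).
It fails at once if a bystander is moved by more than 25 mm (distance of any of flask, beaker, small_beaker, wash_bottle, amber_bottle, screw_cap, spare_cuvette from where it was at the start of the episode above 0.025 m).
It also fails if it takes over 45 s, if anything falls off the work surface, if the arm or the gripper's body presses on something with over 40 N, if the wrist force passes 120 N, or if a joint passes its speed limit or range.

ROBOT

A 6-joint arm with a two-finger parallel gripper is mounted at the origin on the work surface. World frame = base frame: x ahead of the robot, y to its left, z up, the work surface at z = 0. Lengths are in m, angles in rad, forces in N, time in s.
With the tool pointing down it reaches from about 0.3 to 0.775 m from the base axis. Payload 14.6 kg.
Tool frame: the origin (TCP) lies on the centre line of the jaws, within the pads' length; the fingertips stand 25 mm ahead of it and the grasp point (between the pads) lies 6 mm ahead of it (ctrl.tip_reach is the distance from the TCP to the fingertips, in m); z points along the fingers, y is the line along which they close (so a half turn about z gives the same grasp; the last joint's range is limited). The gripper opens to 94 mm and grips with 3 to 60 N. Pads are 16 mm wide; open, the fingers measure 119 mm over their backs; the gripper's body (75 mm by 177 mm) begins 78 mm behind the grasp point.
Start: joints at [1.22, 0.3, 1.521, -0, 1.321, -0.067], TCP at [0.154, 0.528, 0.23] pointing down, gripper open.
Joint ranges: [-3.03, 3.03], [-0.79, 2.21], [0.23, 2.52], [-1.04, 4.18], [0, 3.07], [-2.55, 2.55]. Speed limits (rad/s): [2.22, 2.22, 2.57, 3.14, 3.14, 3.14].

INTERFACE

Orientations are given as [roll, pitch, yaw] about the fixed x, y, z axes, in that order (R = Rz(yaw) Ry(pitch) Rx(roll)).
In Python, from station import ctrl gives the robot as it stands. The module is installed in compiled form; this text tells all that it offers.
- The arm moves only by the tool apply_moves, never from a script. Its argument "deltas" is a list of rows, each a list of 7 numbers: the closure in counts, from 0 (fully open) to 255 (shut), then the shift along the world's x, y, z in cm, then the turn, a rotation vector about the world's x, y, z in rad. In form: [[jaw, tx, ty, tz, ax, ay, az], ...]. A call has 1 to 10 rows; each row shifts and turns the commanded pose from where the row before left it; what a row does not reach is not made up. A row lasts 1/10 s, in which the tool goes at most 50 mm and 8.59 degrees, less where a joint would pass 70% of its speed; a pose out of reach is approached as far as the arm can. A call with a gripper value outside its range is refused whole. The fingers move at their own pace and stop on an object; "grip_force" is the grip in N (left out, the last holds). Time passes only in rows, so rows that do not move let the fingers close. It gives the time, the measured TCP pose, the force, the opening and the grip force at its end, in the units of the state.
- ctrl.get_obs(): the state, without advancing time (a new reading comes with each control period).
- ctrl.camera(name): name is "side" or "top"; returns a dict with "img" (480x640x3 uint8, red, green, blue), "K" (3x3 intrinsics, pixels), "pose" (4x4, takes a point from camera to world coordinates). Camera axes: x right, y up, looking along -z (the intrinsics and any distortion apply to the point x, -y, -z); pixel columns grow to the right and rows downward; lengths in m; the calibration is good to about 2 mm. A picture is of the moment at which its call begins. There is no depth.
- ctrl.hand_in(): hands the job in; it is judged then, once.
The state is a dict: "time_s": time; "qpos": joint angles; "joint_vel": joint speeds; "tau": joint torques, N m; "ee_pos": TCP position; "eef_rot": TCP orientation; "force": force on the tool from outside, world axes, zero at the start; "moment": the same for the moment, N m; "grip_width": finger opening in m; "grip_force": force on a finger pad.
Only numpy, scipy, OpenCV 4.12 (cv2) and the standard library are available. Lean on these libraries where they do the work, as an engineer would, in place of code of your own. Each camera call takes 0.05 s, during which the arm holds its last target. There are 200 camera calls.

## Working session

There is one attempt and no reset: what is moved stays moved. The work goes in short steps, Python scripts to look and compute and a tool call to move; the robot and the scene stay as the last step left them, time stands still between calls to the robot, and variables do not carry over. Pictures are saved under pics/ and viewed, at most 10 in all, crops included, and the job is handed in when it is done.

Besides the shell and the picture viewer there is one more tool, called after ">>>" by a JSON object that holds its "fn" and its "kwargs", one argument or row to a line. apply_moves: Moves the arm, as the interface text tells. Its arguments: {"type":"object","properties":{"deltas":{"type":"array"},"grip_force":{"type":"number"}},"required":["deltas"]}

```bash
mkdir -p pics; python3 - <<'E'
from station import ctrl
import cv2,numpy as np
np.set_printoptions(precision=4,suppress=True)
for n in("top","side"):
    c=ctrl.camera(n);cv2.imwrite(f"pics/{n}0.png",c["img"][:,:,::-1]);print(c["K"],c["pose"],[k for k in c])
print(ctrl.get_obs())
E
```

```text
[[440.7143   0.     315.8571]
 [  0.     440.7143 237.1416]
 [  0.       0.       1.    ]] [[ 0.0618  0.9734 -0.2208  0.3612]
 [-0.9981  0.0614 -0.0091 -0.0072]
 [ 0.0047  0.2209  0.9753  1.2144]
 [ 0.      0.      0.      1.    ]] ['img', 'K', 'pose']
[[594.2342   0.     322.0191]
 [  0.     594.2342 234.6208]
 [  0.       0.       1.    ]] [[ 0.7565  0.3259 -0.567  -0.1768]
 [-0.6537  0.4023 -0.641  -0.8699]
 [ 0.0192  0.8556  0.5173  0.7794]
 [ 0.      0.      0.      1.    ]] ['img', 'K', 'pose']
{'time_s': 0.1, 'qpos': array([ 1.2204,  0.3004,  1.5215, -0.    ,  1.3207, -0.0666]), 'joint_vel': array([ 0.0023, -0.0017, -0.002 , -0.0005,  0.002 , -0.0001]), 'tau': array([  0.0029, -53.2645, -35.3278,   0.071 ,   0.0235,  -0.    ]), 'ee_pos': array([0.154 , 0.5278, 0.2299]), 'eef_rot': array([-3.1406, -0.0001,  2.8578]), 'force': array([-0.2138,  0.0124,  0.0838]), 'moment': array([-0.0364,  0.0009, -0.0223]), 'grip_force': 0.0, 'grip_width': 0.09384518629684639}
```

View pics/top0.png

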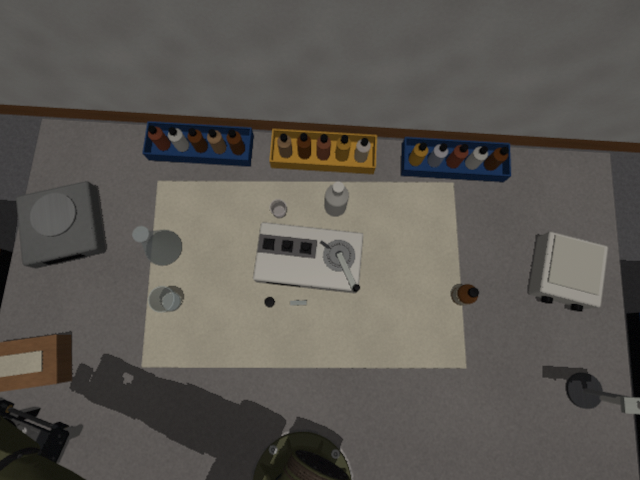

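View pics/side0.png

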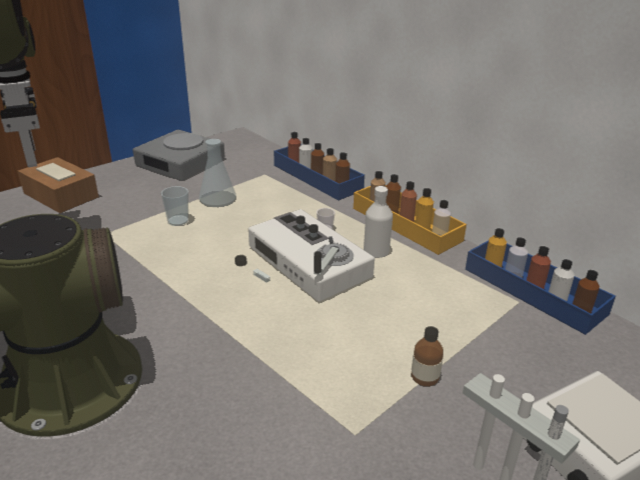

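The top view shows the photometer around (308,258), with wells at (268..306,246) and the lever post at about (356,288). The wash bottle (337,197) stands behind it. I'll enlarge both views.

```bash
python3 - <<'E'
import cv2
a=cv2.imread("pics/top0.png")[215:305,245:375];cv2.imwrite("pics/tc.png",cv2.resize(a,None,fx=6,fy=6,interpolation=cv2.INTER_CUBIC))
a=cv2.imread("pics/side0.png")[200:300,240:380];cv2.imwrite("pics/sc.png",cv2.resize(a,None,fx=5.7,fy=5.7,interpolation=cv2.INTER_CUBIC))
E
```

```text
(no output)
```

View pics/tc.png

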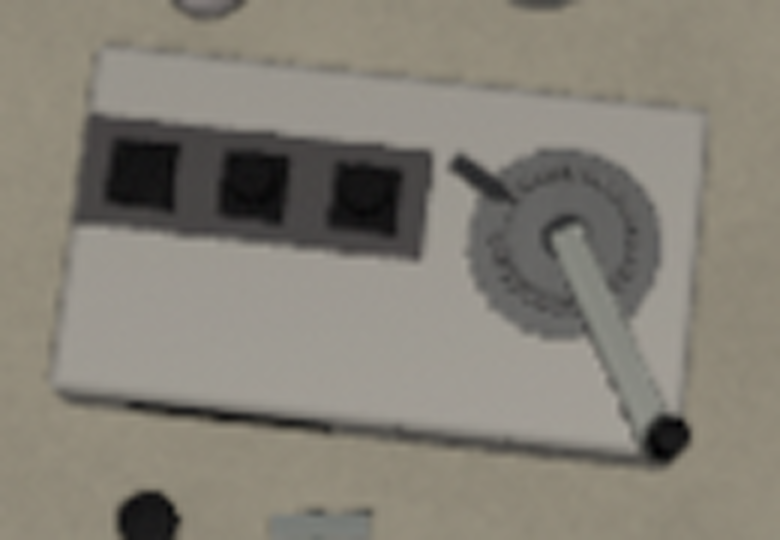

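View pics/sc.png

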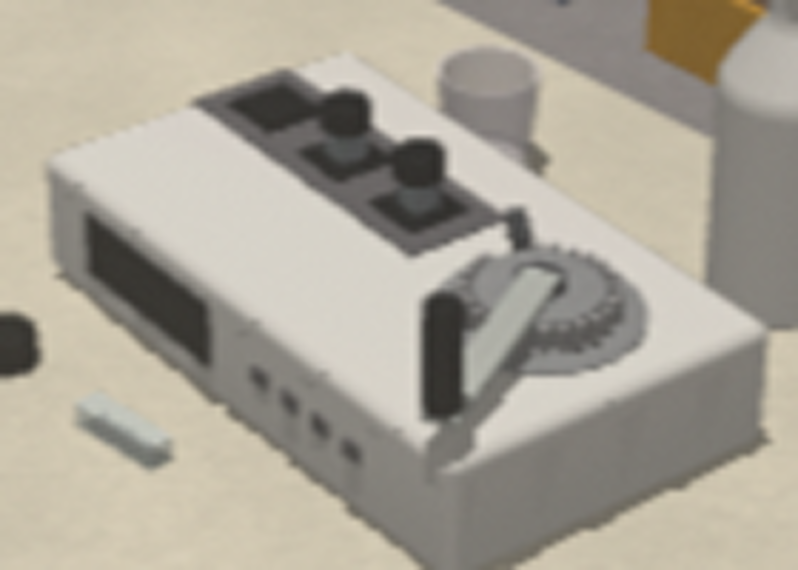

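The cuvettes stand in the y=+60 and +10 wells, and the blank plug is at +110. I'll fit the photometer pose from its corners, the post and the caps.

```bash
cat > h.py <<'E'
import numpy as np
def proj(c,P):
    T=np.linalg.inv(c["pose"]);q=np.asarray(P)@T[:3,:3].T+T[:3,3]
    p=np.c_[q[:,0],-q[:,1],-q[:,2]]@c["K"].T
    return p[:,:2]/p[:,2:]
def world(P,s):
    c,n=np.cos(s[2]),np.sin(s[2]);P=np.asarray(P,float)
    return np.c_[s[0]+c*P[:,0]-n*P[:,1],s[1]+n*P[:,0]+c*P[:,1],P[:,2]]
E
python3 - <<'E'
from station import ctrl
from h import *
from scipy.optimize import least_squares
np.set_printoptions(precision=4,suppress=True)
t,s=ctrl.camera("top"),ctrl.camera("side")
mt=[(80,140,60),(80,-140,60),(-80,140,60),(-77,-130,125),(20,60,88),(20,10,88)]
ut=np.array([(100,45),(706,112),(57,387),(667,437),(256,183),(366,190)])/6+[245,215]
ms=[(-80,140,60),(80,140,60),(80,-140,60),(-77,-130,125),(20,60,88),(20,10,88)]
us=np.array([(50,165),(348,55),(765,332),(443,297),(346,98),(418,149)])/5.7+[240,200]
mt,ms=np.array(mt)/1e3,np.array(ms)/1e3
f=lambda v:np.r_[proj(t,world(mt,v[:3]))-ut,proj(s,world(ms,v[:3]))-us].ravel()
r=least_squares(f,[.5,0,0],loss="soft_l1");print(r.x,f(r.x).reshape(-1,2))
x=r.x
print("post,hinge,c60,c10",world([(-.077,-.130,.104),(.010,-.08,.06),(.02,.06,.078),(.02,.01,.078)],x))
for k in range(0,5):
    a=np.arctan2(-.05,-.087)+.24*k; print(k,world([(.01+.1*np.cos(a),-.08+.1*np.sin(a),.104)],x), "arm dir world",a+x[2])
E
```

```text
[ 0.5686  0.0176 -0.0517] [[-0.2786 -0.715 ]
 [ 1.7829 -0.3481]
 [-1.6785  0.8617]
 [ 1.5417  0.4476]
 [-0.3748 -0.9511]
 [ 0.3183  0.0292]
 [-1.984  -2.148 ]
 [ 0.0426 -1.712 ]
 [ 1.6881 -1.0608]
 [-0.5441  1.2361]
 [-0.1364  0.6398]
 [ 0.0494  0.3819]]
post,hinge,c60,c10 [[ 0.485  -0.1083  0.104 ]
 [ 0.5745 -0.0628  0.06  ]
 [ 0.5917  0.0765  0.078 ]
 [ 0.5891  0.0265  0.078 ]]
0 [[ 0.4853 -0.1081  0.104 ]] arm dir world -2.6717233684790247
1 [[ 0.4986 -0.128   0.104 ]] arm dir world -2.431723368479025
2 [[ 0.5163 -0.1442  0.104 ]] arm dir world -2.1917233684790247
3 [[ 0.5373 -0.1557  0.104 ]] arm dir world -1.9517233684790247
4 [[ 0.5604 -0.1618  0.104 ]] arm dir world -1.7117233684790247
```

>>> {"fn": "apply_moves", "kwargs": {
  "deltas": [
    [255,2.2,-2.25,0,0,0,-0.123],
    [255,2.2,-2.25,0,0,0,-0.123],
    [255,2.2,-2.25,0,0,0,-0.123],
    [255,2.2,-2.25,0,0,0,-0.123],
    [255,2.2,-2.25,0,0,0,-0.123],
    [255,2.2,-2.25,0,0,0,-0.123],
    [255,2.2,-2.25,0,0,0,-0.123],
    [255,2.2,-2.25,0,0,0,-0.123],
    [255,2.2,-2.25,0,0,0,-0.123],
    [255,2.2,-2.25,0,0,0,-0.123]
  ],
  "grip_force": 20
}}

```text
time_s: 1.2
ee_pos: [0.3747, 0.3019, 0.2304]
eef_rot: [-3.142, -0.0, 1.623]
force: [-0.7, 0.7, 0.7]
grip_width: 0.0178
grip_force: 0.0
```

>>> {"fn": "apply_moves", "kwargs": {
  "deltas": [
    [255,2.2,-2.25,0,0,0,-0.123],
    [255,2.2,-2.25,0,0,0,-0.123],
    [255,2.2,-2.25,0,0,0,-0.123],
    [255,2.2,-2.25,0,0,0,-0.123],
    [255,2.2,-2.25,0,0,0,-0.123],
    [255,2.2,-2.25,0,0,0,-0.123],
    [255,2.2,-2.25,0,0,0,-0.123],
    [255,2.2,-2.25,0,0,0,-0.123],
    [255,2.2,-2.25,0,0,0,-0.123],
    [255,2.2,-2.25,0,0,0,-0.123]
  ]
}}

```text
time_s: 2.2
ee_pos: [0.5947, 0.0769, 0.2303]
eef_rot: [-3.141, 0.0, 0.393]
force: [0.4, 0.6, 0.2]
grip_width: 0.0005
grip_force: 0.0
```

>>> {"fn": "apply_moves", "kwargs": {
  "deltas": [
    [255,-0.1,0,-2.5,0,0,0],
    [255,-0.2,0,-2.5,0,0,0],
    [255,0,0,-2.5,0,0,0],
    [255,0,0,-2.2,0,0,0],
    [255,0,0,-0.8,0,0,0],
    [255,0,0,0,0,0,0]
  ]
}}

```text
time_s: 2.8
ee_pos: [0.5906, 0.078, 0.1247]
eef_rot: [-3.141, 0.002, 0.398]
force: [-0.1, 0.2, -0.1]
grip_width: 0.0005
grip_force: 0.0
```

```bash
python3 - <<'E'
from station import ctrl
import cv2
from h import *
c=ctrl.camera("side");o=ctrl.get_obs();p=o["ee_pos"]
print(p,proj(c,[p-[0,0,.025]]))
cv2.imwrite("pics/s1.png",cv2.resize(c["img"][180:280,240:380,::-1],None,fx=5.7,fy=5.7,interpolation=cv2.INTER_CUBIC))
E
```

```text
[0.59116762 0.07800602 0.12584754] [[299.98103128 212.88595656]]
```

View pics/s1.png

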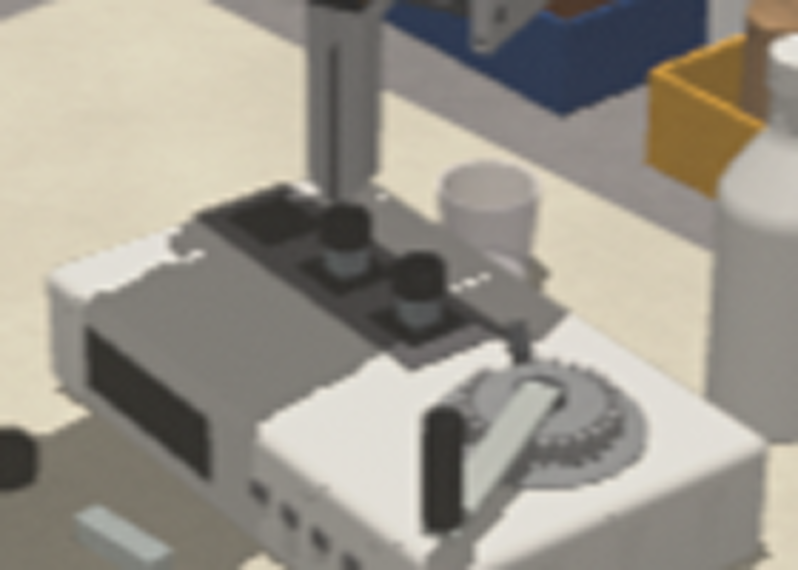

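The tip is at about (340,198), just above the cap at (346,212), so it is aligned within about 2 mm. Pressing now.

>>> {"fn": "apply_moves", "kwargs": {
  "deltas": [
    [255,0,-0.1,-0.5,0,0,0],
    [255,0,0,-0.5,0,0,0],
    [255,0,0,-0.4,0,0,0],
    [255,0,0,-0.3,0,0,0],
    [255,0,0,-0.3,0,0,0],
    [255,0,0,0,0,0,0]
  ]
}}

```text
time_s: 3.45
ee_pos: [0.5912, 0.077, 0.1057]
eef_rot: [3.141, -0.001, 0.398]
force: [-0.2, -0.1, 1.8]
grip_width: 0.001
grip_force: 0.9
```

>>> {"fn": "apply_moves", "kwargs": {
  "deltas": [
    [255,0,0,-0.2,0,0,0],
    [255,0,0,-0.1,0,0,0],
    [255,0,0,0,0,0,0]
  ]
}}

```text
time_s: 3.75
ee_pos: [0.5913, 0.077, 0.1032]
eef_rot: [3.141, -0.001, 0.398]
force: [-3.5, -0.3, 8.4]
grip_width: 0.0003
grip_force: 3.9
```

>>> {"fn": "apply_moves", "kwargs": {
  "deltas": [
    [255,0,0,-0.1,0,0,0],
    [255,0,0,-0.1,0,0,0],
    [255,0,0,0,0,0,0]
  ]
}}

```text
time_s: 4.05
ee_pos: [0.5915, 0.077, 0.103]
eef_rot: [3.141, -0.002, 0.398]
force: [-10.1, -1.3, 24.6]
grip_width: -0.0002
grip_force: 12.4
```

Hard stop at tip z = 78 mm, so the first cuvette is home. Next is the second one.

>>> {"fn": "apply_moves", "kwargs": {
  "deltas": [
    [255,0,0,2.5,0,0,0],
    [255,-0.1,-2.5,0,0,0,0],
    [255,-0.15,-2.5,0,0,0,0],
    [255,0,0,0,0,0,0],
    [255,0,0,-1.0,0,0,0],
    [255,0,0,-0.5,0,0,0],
    [255,0,0,-0.4,0,0,0],
    [255,0,0,-0.3,0,0,0],
    [255,0,0,-0.3,0,0,0],
    [255,0,0,0,0,0,0]
  ]
}}

```text
time_s: 5.05
ee_pos: [0.5891, 0.0274, 0.1029]
eef_rot: [3.14, -0.002, 0.399]
force: [-11.5, -4.8, 30.8]
grip_width: 0.0005
grip_force: 15.4
```

>>> {"fn": "apply_moves", "kwargs": {
  "deltas": [
    [255,0,0,4.0,0,0,0],
    [100,0,0,4.0,0,0,0.07],
    [100,-2.6,-3.35,0,0,0,0],
    [100,-2.6,-3.35,0,0,0,0],
    [100,-2.6,-3.35,0,0,0,0],
    [100,-2.6,-3.35,0,0,0,0],
    [100,0,0,0,0,0,0],
    [100,0,0,0,0,0,0]
  ]
}}

```text
time_s: 5.85
ee_pos: [0.4846, -0.1067, 0.1801]
eef_rot: [-3.141, 0.0, 0.467]
force: [0.2, -0.2, 0.2]
grip_width: 0.053
grip_force: 0.0
```

```bash
python3 - <<'E'
from station import ctrl
import cv2
from h import *
ims=[]
o=ctrl.get_obs();p=o["ee_pos"];print(p)
for n,y,x in(("side",170,260),("top",215,290)):
    c=ctrl.camera(n);print(n,(proj(c,[[.485,-.1065,.125],p-[0,0,.025]])-[x,y])*4)
    ims.append(cv2.resize(c["img"][y:y+110,x:x+100,::-1],None,fx=4,fy=4,interpolation=cv2.INTER_CUBIC))
cv2.imwrite("pics/s2.png",np.hstack(ims))
E
```

```text
[ 0.48455456 -0.10673403  0.18013627]
side [[226.45443106 331.89934033]
 [226.95404156 281.7400013 ]]
top [[267.99437545 292.94385999]
 [273.15469287 288.30096976]]
```

View pics/s2.png

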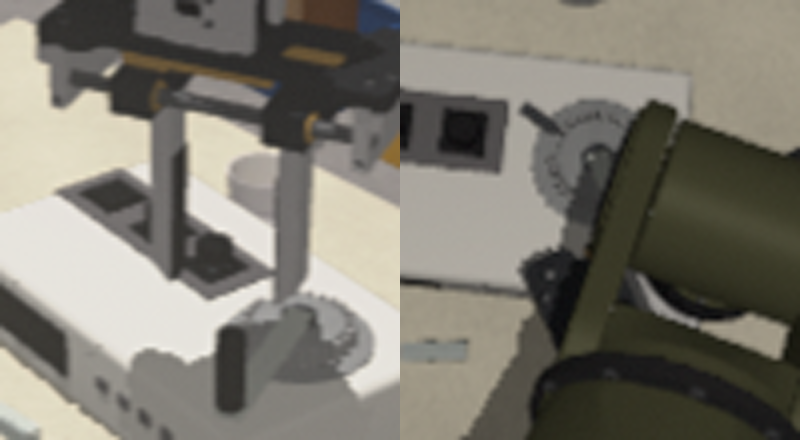

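The post top is at (231,330), directly under the midpoint of the fingertips at (231,287), and the caps sit low. Descend and pinch.

>>> {"fn": "apply_moves", "kwargs": {
  "deltas": [
    [100,0,0,-2.5,0,0,0],
    [100,0,0,-2.5,0,0,0],
    [100,0,0,-1.8,0,0,0],
    [100,0,0,0,0,0,0],
    [255,0,0,0,0,0,0],
    [255,0,0,0,0,0,0],
    [255,0,0,0,0,0,0]
  ],
  "grip_force": 25
}}

```text
time_s: 6.65
ee_pos: [0.485, -0.1069, 0.1134]
eef_rot: [3.141, -0.001, 0.468]
force: [0.5, -0.2, 1.0]
grip_width: 0.0365
grip_force: 0.0
```

>>> {"fn": "apply_moves", "kwargs": {
  "deltas": [
    [255,0,0,0,0,0,0],
    [255,0,0,0,0,0,0],
    [255,0,0,0,0,0,0],
    [255,0,0,0,0,0,0]
  ]
}}

```text
time_s: 7.05
ee_pos: [0.4845, -0.107, 0.1126]
eef_rot: [-3.141, -0.0, 0.468]
force: [-2.0, 1.3, 3.4]
grip_width: 0.0153
grip_force: 25.0
```

```bash
python3 - <<'E'
import numpy as np
t=-2.672+np.arange(0,.961,.06);P=10*np.c_[np.cos(t),np.sin(t)]
for i,d in enumerate(np.diff(P,axis=0)):print(i,d.round(2))
E
```

```text
0 [ 0.29 -0.53]
1 [ 0.32 -0.51]
2 [ 0.35 -0.49]
3 [ 0.38 -0.47]
4 [ 0.4  -0.44]
5 [ 0.43 -0.42]
6 [ 0.45 -0.39]
7 [ 0.48 -0.36]
8 [ 0.5  -0.33]
9 [ 0.52 -0.3 ]
10 [ 0.53 -0.27]
11 [ 0.55 -0.24]
12 [ 0.56 -0.21]
13 [ 0.57 -0.17]
14 [ 0.58 -0.14]
15 [ 0.59 -0.1 ]
```

>>> {"fn": "apply_moves", "kwargs": {
  "deltas": [
    [255,0.29,-0.53,0,0,0,0.06],
    [255,0.32,-0.51,0,0,0,0.06],
    [255,0.35,-0.49,0,0,0,0.06],
    [255,0.38,-0.47,0,0,0,0.06],
    [255,0,0,0,0,0,0]
  ]
}}

```text
time_s: 7.55
ee_pos: [0.498, -0.1271, 0.1126]
eef_rot: [-3.141, -0.0, 0.708]
force: [-2.6, 3.9, 6.0]
grip_width: 0.0156
grip_force: 25.0
```

>>> {"fn": "apply_moves", "kwargs": {
  "deltas": [
    [255,0.4,-0.44,0,0,0,0.06],
    [255,0.43,-0.42,0,0,0,0.06],
    [255,0.45,-0.39,0,0,0,0.06],
    [255,0,0,0,0,0,0]
  ]
}}

```text
time_s: 7.95
ee_pos: [0.5107, -0.1396, 0.1125]
eef_rot: [-3.141, 0.0, 0.887]
force: [-3.8, 1.2, 6.5]
grip_width: 0.0155
grip_force: 25.0
```

>>> {"fn": "apply_moves", "kwargs": {
  "deltas": [
    [255,0.24,-0.18,0,0,0,0.03],
    [255,0,0,0,0,0,0]
  ]
}}

```text
time_s: 8.15
ee_pos: [0.5129, -0.1413, 0.1126]
eef_rot: [-3.142, 0.0, 0.915]
force: [-4.0, 0.7, 5.6]
grip_width: 0.0159
grip_force: 25.0
```

>>> {"fn": "apply_moves", "kwargs": {
  "deltas": [
    [255,0.24,-0.18,0,0,0,0.03],
    [255,0,0,0,0,0,0]
  ]
}}

```text
time_s: 8.35
ee_pos: [0.5152, -0.143, 0.1126]
eef_rot: [-3.141, 0.0, 0.945]
force: [-4.1, 1.2, 5.1]
grip_width: 0.0157
grip_force: 25.0
```

>>> {"fn": "apply_moves", "kwargs": {
  "deltas": [
    [255,0.16,-0.12,0,0,0,0.02],
    [255,0,0,0,0,0,0]
  ]
}}

```text
time_s: 8.55
ee_pos: [0.5168, -0.1441, 0.1126]
eef_rot: [-3.141, 0.0, 0.965]
force: [-4.7, 1.5, 6.2]
grip_width: 0.0156
grip_force: 25.0
```

>>> {"fn": "apply_moves", "kwargs": {
  "deltas": [
    [255,0.16,-0.12,0,0,0,0.02],
    [255,0,0,0,0,0,0]
  ]
}}

```text
time_s: 8.75
ee_pos: [0.5184, -0.1452, 0.1126]
eef_rot: [-3.141, 0.0, 0.985]
force: [-4.3, 2.5, 6.2]
grip_width: 0.0158
grip_force: 25.0
```

>>> {"fn": "apply_moves", "kwargs": {
  "deltas": [
    [255,0.16,-0.12,0,0,0,0.02],
    [255,0,0,0,0,0,0]
  ]
}}

```text
time_s: 8.95
ee_pos: [0.52, -0.1464, 0.1125]
eef_rot: [-3.141, -0.0, 1.005]
force: [-4.3, 2.9, 6.5]
grip_width: 0.0153
grip_force: 25.0
```

>>> {"fn": "apply_moves", "kwargs": {
  "deltas": [
    [255,0.17,-0.11,0,0,0,0.02],
    [255,0,0,0,0,0,0]
  ]
}}

```text
time_s: 9.15
ee_pos: [0.5216, -0.1474, 0.1125]
eef_rot: [-3.141, 0.0, 1.025]
force: [-4.7, 1.9, 7.2]
grip_width: 0.0158
grip_force: 25.0
```

>>> {"fn": "apply_moves", "kwargs": {
  "deltas": [
    [255,0.17,-0.11,0,0,0,0.02],
    [255,0,0,0,0,0,0]
  ]
}}

```text
time_s: 9.35
ee_pos: [0.5233, -0.1485, 0.1125]
eef_rot: [-3.141, -0.0, 1.045]
force: [-4.9, 4.2, 5.3]
grip_width: 0.0152
grip_force: 25.0
```

>>> {"fn": "apply_moves", "kwargs": {
  "deltas": [
    [255,0.17,-0.11,0,0,0,0.02],
    [255,0,0,0,0,0,0]
  ]
}}

```text
time_s: 9.55
ee_pos: [0.5251, -0.1496, 0.1125]
eef_rot: [-3.141, -0.0, 1.065]
force: [-4.4, 5.1, 5.3]
grip_width: 0.0155
grip_force: 25.0
```

>>> {"fn": "apply_moves", "kwargs": {
  "deltas": [
    [255,0.17,-0.11,0,0,0,0.02],
    [255,0,0,0,0,0,0]
  ]
}}

```text
time_s: 9.75
ee_pos: [0.5269, -0.1506, 0.1125]
eef_rot: [-3.141, -0.0, 1.085]
force: [-3.3, 4.3, 6.7]
grip_width: 0.0157
grip_force: 25.0
```

>>> {"fn": "apply_moves", "kwargs": {
  "deltas": [
    [255,0.17,-0.11,0,0,0,0.02],
    [255,0,0,0,0,0,0]
  ]
}}

```text
time_s: 9.95
ee_pos: [0.5288, -0.1517, 0.1125]
eef_rot: [-3.141, -0.001, 1.106]
force: [-2.6, 3.9, 4.1]
grip_width: 0.0154
grip_force: 25.0
```

>>> {"fn": "apply_moves", "kwargs": {
  "deltas": [
    [255,0.17,-0.1,0,0,0,0.02],
    [255,0,0,0,0,0,0]
  ]
}}

```text
time_s: 10.15
ee_pos: [0.5306, -0.1526, 0.1125]
eef_rot: [3.141, -0.001, 1.125]
force: [-0.3, 6.3, 4.8]
grip_width: 0.0155
grip_force: 25.0
```

>>> {"fn": "apply_moves", "kwargs": {
  "deltas": [
    [255,0.17,-0.1,0,0,0,0.02],
    [255,0,0,0,0,0,0]
  ]
}}

```text
time_s: 10.35
ee_pos: [0.5324, -0.1535, 0.1125]
eef_rot: [3.141, -0.001, 1.146]
force: [0.9, 5.8, 4.4]
grip_width: 0.0153
grip_force: 25.0
```

>>> {"fn": "apply_moves", "kwargs": {
  "deltas": [
    [255,0.18,-0.09,0,0,0,0.02],
    [255,0,0,0,0,0,0]
  ]
}}

```text
time_s: 10.55
ee_pos: [0.5341, -0.1543, 0.1125]
eef_rot: [3.142, -0.001, 1.166]
force: [0.1, 7.4, 4.2]
grip_width: 0.0156
grip_force: 25.0
```

```bash
python3 - <<'E'
from station import ctrl
import cv2
from h import *
ims=[]
o=ctrl.get_obs();p=o["ee_pos"];print(p)
for n,y,x in(("side",200,280),("top",220,300)):
    c=ctrl.camera(n);print(n,(proj(c,[p,[*p[:2],.125],[*p[:2],.079],[.574,-.062,.079]])-[x,y])*5)
    ims.append(cv2.resize(c["img"][y:y+100,x:x+80,::-1],None,fx=5,fy=5,interpolation=cv2.INTER_CUBIC))
cv2.imwrite("pics/s3.png",np.hstack(ims))
E
```

```text
[ 0.53413337 -0.15426178  0.11250202]
side [[350.94243955 298.80245934]
 [352.29545428 273.01122476]
 [347.38606107 366.59432428]
 [270.19140452 240.48563612]]
top [[381.22609438 252.45150508]
 [384.69204932 248.76612974]
 [372.29957812 261.94313537]
 [198.69142523 175.54829391]]
```

View pics/s3.png

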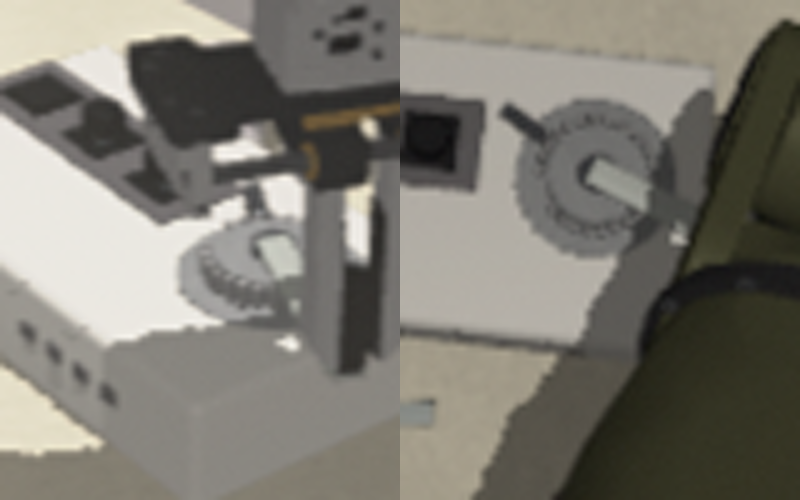

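The lever arm lies at about 29° in the image against 26.5° predicted, so the lever lags the tool by a few hundredths of a rad. I'll go on in small steps, slightly inward.

>>> {"fn": "apply_moves", "kwargs": {
  "deltas": [
    [255,0.36,-0.1,0,0,0,0.04],
    [255,0,0,0,0,0,0]
  ]
}}

```text
time_s: 10.85
ee_pos: [0.5376, -0.1557, 0.1125]
eef_rot: [-3.142, -0.0, 1.206]
force: [-2.7, 4.5, 6.3]
grip_width: 0.0152
grip_force: 25.0
```

>>> {"fn": "apply_moves", "kwargs": {
  "deltas": [
    [255,0.37,-0.1,0,0,0,0.04],
    [255,0,0,0,0,0,0]
  ]
}}

```text
time_s: 11.05
ee_pos: [0.5411, -0.1569, 0.1125]
eef_rot: [-3.141, -0.0, 1.246]
force: [-4.7, 2.6, 7.7]
grip_width: 0.0158
grip_force: 25.0
```

>>> {"fn": "apply_moves", "kwargs": {
  "deltas": [
    [255,0.38,-0.11,0,0,0,0.04],
    [255,0,0,0,0,0,0]
  ]
}}

```text
time_s: 11.25
ee_pos: [0.5448, -0.1581, 0.1125]
eef_rot: [-3.141, 0.0, 1.286]
force: [-5.3, 2.6, 7.6]
grip_width: 0.0154
grip_force: 25.0
```

>>> {"fn": "apply_moves", "kwargs": {
  "deltas": [
    [255,0.39,-0.1,0,0,0,0.04],
    [255,0,0,0,0,0,0]
  ]
}}

```text
time_s: 11.45
ee_pos: [0.5486, -0.1592, 0.1125]
eef_rot: [-3.141, 0.0, 1.326]
force: [-7.4, 1.1, 7.4]
grip_width: 0.0159
grip_force: 25.0
```

>>> {"fn": "apply_moves", "kwargs": {
  "deltas": [
    [255,0.39,-0.08,0,0,0,0.04],
    [255,0,0,0,0,0,0]
  ]
}}

```text
time_s: 11.65
ee_pos: [0.5526, -0.1602, 0.1125]
eef_rot: [-3.141, 0.001, 1.366]
force: [-5.4, 1.1, 5.7]
grip_width: 0.0157
grip_force: 25.0
```

>>> {"fn": "apply_moves", "kwargs": {
  "deltas": [
    [255,0.2,-0.03,0,0,0,0.02],
    [255,0,0,0,0,0,0]
  ]
}}

```text
time_s: 11.85
ee_pos: [0.5546, -0.1607, 0.1126]
eef_rot: [-3.141, 0.001, 1.385]
force: [-4.8, -0.7, 7.0]
grip_width: 0.0156
grip_force: 25.0
```

>>> {"fn": "apply_moves", "kwargs": {
  "deltas": [
    [255,0.2,-0.03,0,0,0,0.02],
    [255,0,0,0,0,0,0]
  ]
}}

```text
time_s: 12.05
ee_pos: [0.5566, -0.161, 0.1126]
eef_rot: [-3.141, 0.001, 1.405]
force: [-4.1, -1.5, 6.0]
grip_width: 0.0155
grip_force: 25.0
```

>>> {"fn": "apply_moves", "kwargs": {
  "deltas": [
    [255,0.2,-0.03,0,0,0,0.02],
    [255,0,0,0,0,0,0]
  ]
}}

```text
time_s: 12.25
ee_pos: [0.5585, -0.1614, 0.1126]
eef_rot: [-3.141, 0.001, 1.425]
force: [-5.4, -1.8, 6.5]
grip_width: 0.0158
grip_force: 25.0
```

```bash
python3 - <<'E'
from station import ctrl
import cv2
from h import *
ims=[]
o=ctrl.get_obs();p=o["ee_pos"];print(p,o["force"],o["moment"])
for n,y,x in(("side",225,310),("top",235,320)):
    c=ctrl.camera(n);print(n,(proj(c,[p,[*p[:2],.079],[.574,-.062,.079]])-[x,y])*8)
    ims.append(cv2.resize(c["img"][y:y+60,x:x+50,::-1],None,fx=8,fy=8,interpolation=cv2.INTER_CUBIC))
cv2.imwrite("pics/s4.png",np.hstack(ims))
E
```

```text
[ 0.55854273 -0.16139205  0.1125846 ] [-5.37999467 -1.77695157  6.53989266] [-0.34078505  1.01350028 -0.06745281]
side [[410.21620889 256.40008574]
 [403.30528569 364.6226485 ]
 [192.30624722 184.77701779]]
top [[474.92887098 208.98001479]
 [459.96610762 226.269058  ]
 [157.90628036 160.87727026]]
```

View pics/s4.png

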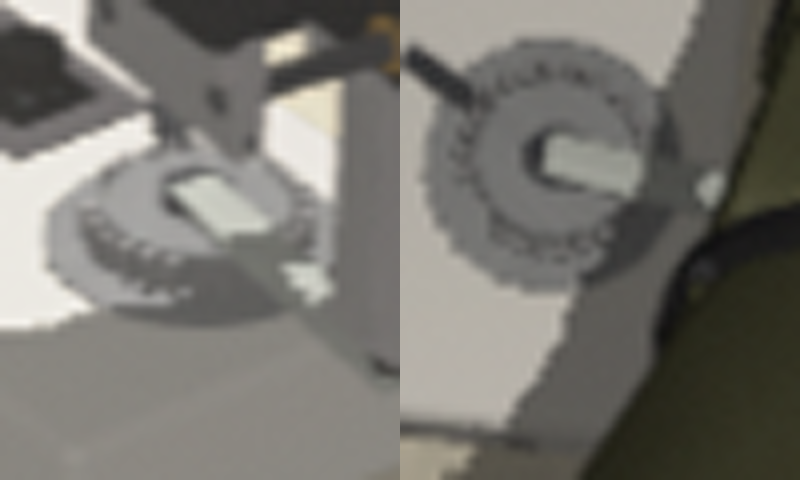

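In the top view the arm slope is about 0.21, matching the tool pose (0.216), so the lever is at about 0.95 rad. One small step to feel the notch stiffen.

>>> {"fn": "apply_moves", "kwargs": {
  "deltas": [
    [255,0.15,-0.02,0,0,0,0.015],
    [255,0,0,0,0,0,0],
    [255,0,0,0,0,0,0]
  ]
}}

```text
time_s: 12.65
ee_pos: [0.56, -0.1616, 0.1126]
eef_rot: [-3.141, 0.001, 1.44]
force: [-5.8, -2.3, 6.7]
grip_width: 0.0155
grip_force: 25.0
```

>>> {"fn": "apply_moves", "kwargs": {
  "deltas": [
    [255,0.15,-0.02,0,0,0,0.015],
    [255,0,0,0,0,0,0],
    [255,0,0,0,0,0,0]
  ]
}}

```text
time_s: 12.95
ee_pos: [0.5613, -0.1618, 0.1126]
eef_rot: [-3.141, 0.001, 1.455]
force: [-6.5, -2.5, 6.9]
grip_width: 0.0156
grip_force: 25.0
```

The force fell to a minimum at about 0.935 rad and is now rising. It did the same near notch 3, so the pawl is entering the fourth notch. The pose gives about 0.97 rad, so I'm handing in.

```bash
python3 -c "
from station import ctrl
o=ctrl.get_obs();print(o['ee_pos'],o['force'],o['grip_force'])
print(ctrl.hand_in())"
```

```text
[ 0.56134535 -0.16183496  0.11258732] [-6.48837236 -2.48536526  6.93765887] 25.001048147678375
the job is handed in; nothing more can be done
None
```

I pressed both cuvettes down to their hard stop (cap tops at about 78 mm), and the gripper is holding the lever at about 0.97 rad by the tool pose, in the fourth notch. The job is handed in; no verdict came back, and the sharp 6 N click was not felt clearly, so the fourth notch rests on the tool pose, the top camera view and a gradual force rise.

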